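# Send the round game counter through the turn-over tower and play it

### The job

Take the round wooden counter out of the leaning rack and drop it on edge through the twisted wire slot of the turn-over tower, the right way round, so that it comes to rest on the tower's run-out with its sun side up. Then set it down flat, sun still up, centred in the ring on the game board and let go; leave the square and the cross-shaped counters in the rack and do not knock over the mug.

Things in the scene. Friction and masses are not known exactly. Their poses are not given: they have to be found in the camera images.
- counter: Round pale wooden counter: disc 60 mm across, 12 mm thick, waxed, about 30 g. Origin at its centre; its z axis is the disc's axis, pointing out of the sun side (dark burnt-in dot with eight rays); other side plain. Starts on edge in one of the rack's three bays, leaning 30 deg from upright, top towards the robot, sun side facing away from the robot and up (z axis along rack (0.866, 0, 0.5)).
- square: Square pale wooden counter, 60 x 60 x 12 mm, plain; origin at its centre, z axis its flat normal. Leans in another bay of the rack in the same way and stays there.
- cross: Cross-shaped pale wooden counter, 60 mm across both ways, arms 24 mm wide, 12 mm thick, plain; origin at its centre, z axis its flat normal. Leans in the third bay of the rack in the same way and stays there.
- rack: Fixed brown wooden rack, base 85 (x) x 255 (y) x 12 mm, origin at the centre of its underside. Three bays at rack y = -85, 0, 85 mm, one counter in each; which is where varies. In each bay a counter stands on a sloping ledge and leans on a back board on its -x side. A counter's centre is at rack (-10, bay y, 55) mm.
- rack_corner (a point): Corner between ledge and back board in the middle bay, 26 mm above the table. From here the slope (up along a leaning counter) runs along rack (-0.5, 0, 0.866); a counter's centre is 30 mm up the slope. The back board reaches 34 mm up the slope and the divider blocks between bays 26 mm, so the upper 26 mm of each counter is free on both faces.
- tower: Fixed turn-over tower of pale wood and slippery steel wire, 272 mm tall; origin under the vertical slot axis, at table level. A counter dropped on edge into the mouth is turned half round the vertical by six twisted wire rails; a curved sheet at the foot then lays it down and slides it out to tower -x. The side facing tower +x when dropped in ends up uppermost.
- tower_mouth (a point): Centre of the mouth, at the top of the wooden collar, 272 mm above the table. Opening 31 mm along tower x, 71 mm along tower y (the counter's axis lies along tower x). Collar 55 x 150 mm outside. The rails start 12 mm lower, leaving 33 x 64 mm. A counter let go upright within 3 mm and 5 deg, its centre 18 to 25 mm above this point, falls through within a second.
- tower_runout (a point): Point on the run-out (top of the base board, 8 mm above the table, 150 mm wide) at tower x = -105, y = 0 mm. The counter stops lying flat with its centre 14 mm above the table at tower x from -65 to -160 mm (mostly near -159, against the stop) and y within 35 mm. Collar and posts of the tower rise from tower x = -28 mm on: if the counter stops close to them, lean the tool.
- tower_stop (a point): Middle of the top edge of the stop that closes the run-out: a wall 6 mm thick at tower x = -192 mm, its top 30 mm above the table. Cheeks with tops 63 mm above the table stand at tower y = +-36 mm from tower x = -45 to +5 mm. Two wires bend out over the foot of the sheet as far as tower x = -46 mm, 35 mm above the table. The sides of the run-out are open.
- board: Fixed brown wooden game board, 160 x 160 x 10 mm, with a thin dark border; origin at the centre of its underside.
- board_ring (a point): Centre of the thin dark ring (72 mm diameter) drawn in the middle of the board's top face, 10 mm above the table. A counter lying on it has its centre 16 mm above the table.
- mug: White ceramic mug, 82 mm diameter, 95 mm tall, handle at its +y side; origin at the centre of its underside. A bystander behind the rack.

How it is judged:
On the way, in this order (a step that is already met when the one before it is completed fails the run):
1. the round counter falls, let go, down inside the twisted wires of the tower (z of counter in the frame of tower between 0.1 and 0.215 m and horizontal distance between counter and tower_mouth below 0.015 m and contact force between the fingers and counter below 0.05 N), for 0.02 s.
2. it lies still on the run-out with its sun side up (x of counter in the frame of tower between -0.19 and -0.05 m and y of counter in the frame of tower between -0.07 and 0.07 m and height (world z) of counter below 0.025 m and angle between counter's own z axis and vertical below 0.3 rad and linear speed of counter below 0.03 m/s and contact force between the fingers and counter below 0.05 N), for 0.2 s.
At the end, for the whole second after the job is handed in: The round counter lies flat and at rest on the game board, sun side up, its centre within 12 mm of the centre of the ring, released; the square and the cross counters are still in the rack (moved less than 20 mm) and the mug stands upright (horizontal distance between counter and board_ring below 0.012 m and height (world z) of counter between 0.013 and 0.019 m and angle between counter's own z axis and vertical below 0.08 rad and linear speed of counter below 0.02 m/s and distance of each of square, cross from where it was at the start of the episode below 0.02 m and angle between mug's own z axis and vertical below 0.3 rad); the robot touches nothing.
It fails at once if the square or the cross counter is moved out of its place in the rack (more than 40 mm) (distance of any of square, cross from where it was at the start of the episode above 0.04 m).
It fails at once if the mug is knocked over (angle between mug's own z axis and vertical above 0.6 rad).
It also fails if it takes over 53 s, if anything falls off the work surface, if the arm or the gripper's body presses on something with over 40 N, if the wrist force passes 120 N, or if a joint passes its speed limit or range.

### The arm

A 6-joint arm with a two-finger parallel gripper is mounted at the origin on the work surface. World frame = base frame: x ahead of the robot, y to its left, z up, the work surface at z = 0. Lengths are in m, angles in rad, forces in N, time in s.
With the tool pointing down it reaches from about 0.425 to 0.95 m from the base axis. Payload 3.5 kg.
Tool frame: the origin (TCP) lies on the centre line of the jaws, within the pads' length; the fingertips stand 8 mm ahead of it and the grasp point (between the pads) lies 11 mm behind it; z points along the fingers, y is the line along which they close (so a half turn about z gives the same grasp; the last joint's range is limited). The gripper opens to 85 mm and grips with 20 to 120 N. Pads are 22 mm wide; open, the fingers measure 114 mm over their backs; the gripper's body (76 mm by 85 mm) begins 54 mm behind the grasp point. The pads swing forward as they close: fully open they stand 13 mm farther back than shut.
Start: joints at [-1.46, 0.286, 1.577, -0, 1.279, -0.15], TCP at [0.174, -0.652, 0.239] pointing down, gripper open.
Joint ranges: [-2.77, 2.77], [-0.9, 2.22], [0.21, 2.48], [-1.53, 4.67], [0.24, 2.81], [-2.84, 2.84]. Speed limits (rad/s): [2.79, 2.79, 3.14, 3.14, 3.14, 3.14].

### API

Orientations are given as a unit quaternion [x, y, z, w].
In Python, from plant import ctrl gives the robot as it stands. The module is installed in compiled form; this text tells all that it offers.
- The arm moves only by the tool send_rows, never from a script. Its argument "steps" is a list of rows, each a list of 5 numbers: the shift along the tool's x, y, z in m, then the turn about the tool's z in degrees, then the opening, from -1 (shut) to 1 (fully open). A call has 1 to 12 rows; each row is the pose to reach, as a shift and turn from the pose commanded when the call began, along the tool's axes at that moment; what a row does not reach only later rows make up. A row lasts 1/10 s, in which the tool goes at most 50 mm and 8.59 degrees, less where a joint would pass 70% of its speed; a pose out of reach is approached as far as the arm can. A call with a gripper value outside its range is refused whole. The fingers move at their own pace and stop on an object; "squeeze" is the grip in N (left out, the last holds). Time passes only in rows, so rows that repeat a pose let the fingers close. It gives the time, the measured TCP pose, the force, the opening and the grip force at its end, in the units of the state.
- ctrl.get_state(): the state, without advancing time (a new reading comes with each control period).
- ctrl.read_camera(name): name is "scene" or "top"; returns the picture (420x560x3 uint8, red, green, blue); there is no depth.
- ctrl.calibration(name): a dict with "intrinsics" (3x3 intrinsics, pixels), "extrinsics" (4x4, takes a point from world to camera coordinates). Camera axes: x right, y up, looking along -z (the intrinsics and any distortion apply to the point x, -y, -z); pixel columns grow to the right and rows downward; lengths in m; the calibration is good to about 2 mm. A picture is of the moment at which its call begins. calibration takes no time and is no camera call.
- ctrl.sign_off(): hands the job in; it is judged then, once.
The state is a dict: "time": time; "qpos": joint angles; "dq": joint speeds; "joint_efforts": joint torques, N m; "eef_pos": TCP position; "tcp_rot": TCP orientation; "contact_force": force on the tool from outside, world axes, zero at the start; "wrist_torque": the same for the moment, N m; "opening": opening from 0.0 (shut) to 1.0 (fully open); "finger_force": force on a finger pad.
Only numpy, scipy, OpenCV 4.12 (cv2) and the standard library are available. Lean on these libraries where they do the work, as an engineer would, in place of code of your own. Each camera call takes 0.05 s, during which the arm holds its last target. There are 200 camera calls.

## Working session

There is one attempt and no reset: what is moved stays moved. The work goes in short steps, Python scripts to look and compute and a tool call to move; the robot and the scene stay as the last step left them, time stands still between calls to the robot, and variables do not carry over. Pictures are saved under pics/ and viewed, at most 13 in all, crops included, and the job is handed in when it is done.

Besides the shell and the picture viewer there is one more tool, called after ">>>" as name([rows], argument=value, ...), one row to a line, values as JSON. send_rows: Moves the arm, as the interface text tells. Its arguments: {"type":"object","properties":{"steps":{"type":"array","items":{"type":"array","items":{"type":"number"}}},"squeeze":{"type":"number"}},"required":["steps"]}

```bash
mkdir -p pics; python3 - <<'E'
from plant import ctrl
import cv2,numpy as np
for n in ("scene","top"):
    cv2.imwrite(f"pics/{n}0.png",ctrl.read_camera(n)[:,:,::-1])
    c=ctrl.calibration(n); print(n,{k:np.round(v,4).tolist() for k,v in c.items()})
print(ctrl.get_state())
E
```

```text
scene {'intrinsics': [[506.0077, 0.0, 269.4148], [0.0, 506.0077, 216.6148], [0.0, 0.0, 1.0]], 'extrinsics': [[0.6032, 0.7976, 0.0096, -0.3538], [-0.6907, 0.5162, 0.5065, 0.2985], [0.399, -0.3121, 0.8622, -1.6635], [0.0, 0.0, 0.0, 1.0]]}
top {'intrinsics': [[391.6007, 0.0, 279.2397], [0.0, 391.6007, 209.0843], [0.0, 0.0, 1.0]], 'extrinsics': [[-0.0048, -0.9999, 0.0151, 0.0139], [0.9836, -0.002, 0.1806, -0.6039], [-0.1805, 0.0157, 0.9834, -1.0807], [0.0, 0.0, 0.0, 1.0]]}
{'time': 0.1, 'qpos': array([-1.45998332e+00,  2.87134430e-01,  1.57804166e+00, -9.29704003e-06,
        1.27862789e+00, -1.49999445e-01]), 'dq': array([-0.00049324, -0.00153932, -0.00113208,  0.00021304, -0.00069962,
       -0.00031687]), 'joint_efforts': array([ 6.98258973e-04, -4.07295907e+01, -2.93699813e+01, -1.42957342e-04,
        3.41643754e-03, -3.23139542e-07]), 'eef_pos': array([ 0.17402037, -0.65157376,  0.23804126]), 'tcp_rot': array([ 9.91508371e-01,  1.30038181e-01,  1.72129350e-05, -1.10553837e-03]), 'contact_force': array([ 0.20203559,  0.72825702, -0.389483  ]), 'wrist_torque': array([-0.00588633, -0.04908901,  0.01751201]), 'finger_force': 0.0, 'opening': 0.9982156291814621}
```

View pics/scene0.png

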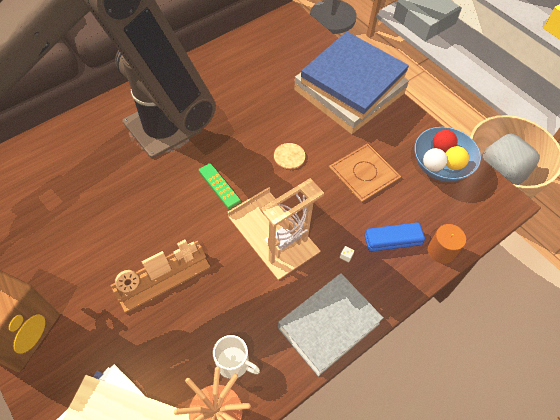

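View pics/top0.png

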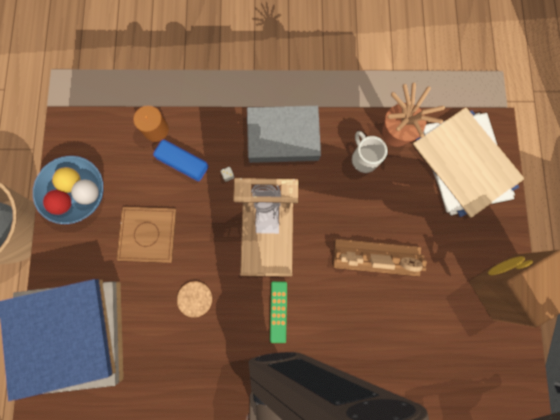

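The sun disc is in the rack's -y end bay (scene (127,282), top (411,263)). The tower is at about top (267,228) and the board at top (147,235). I'll enlarge the image to pick corners.

```bash
python3 - <<'E'
import cv2,numpy as np
s=cv2.imread("pics/scene0.png");t=cv2.imread("pics/top0.png")
def c(im,x,y,w,h,k): return cv2.resize(im[y:y+h,x:x+w],None,fx=k,fy=k,interpolation=cv2.INTER_CUBIC)
o=np.zeros((600,800,3),np.uint8)
def put(a,x,y): o[y:y+a.shape[0],x:x+a.shape[1]]=a
put(c(t,330,230,100,50,4),0,0)      # top rack
put(c(s,105,235,110,80,4)[:, :400],400,0)
put(c(t,230,170,75,112,3.5)[:390],0,205)  
put(c(s,225,175,105,105,3.5)[:, :368],265,205+115)[:0] if 0 else None
put(c(s,225,175,105,75,3.8)[:, :399],400,322)
put(c(t,110,200,34,34,1),370,205)
cv2.imwrite("pics/c1.png",o)
o2=np.zeros((600,800,3),np.uint8);o=o2
put(c(t,110,200,75,70,5),0,0)
put(c(s,320,140,85,65,5)[:, :425],375,0)
put(c(s,225,175,105,60,2),0,350)
put(c(s,225,215,105,65,3.8),400,340)
cv2.imwrite("pics/c2.png",o2)
E
```

```text
Traceback (most recent call last):
ValueError: could not broadcast input array from shape (285,399,3) into shape (278,399,3)
```

```bash
python3 - <<'E'
import cv2,numpy as np
s=cv2.imread("pics/scene0.png");t=cv2.imread("pics/top0.png")
def c(im,x,y,w,h,k): return cv2.resize(im[y:y+h,x:x+w],None,fx=k,fy=k,interpolation=cv2.INTER_CUBIC)
def put(o,a,x,y): o[y:y+a.shape[0],x:x+a.shape[1]]=a
o=np.zeros((600,800,3),np.uint8)
put(o,c(t,330,230,100,50,4),0,0)
put(o,c(s,110,235,100,80,4),400,0)
put(o,c(t,230,170,75,112,3),0,205)
put(o,c(s,225,175,100,108,2.5),500,325)
cv2.imwrite("pics/c1.png",o)
o=np.zeros((600,800,3),np.uint8)
put(o,c(t,110,200,75,70,4),0,0)
put(o,c(s,325,140,80,65,4),320,0)
put(o,c(s,225,175,104,108,3),0,276)
cv2.imwrite("pics/c2.png",o)
E
```

```text
(no output)
```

View pics/c1.png

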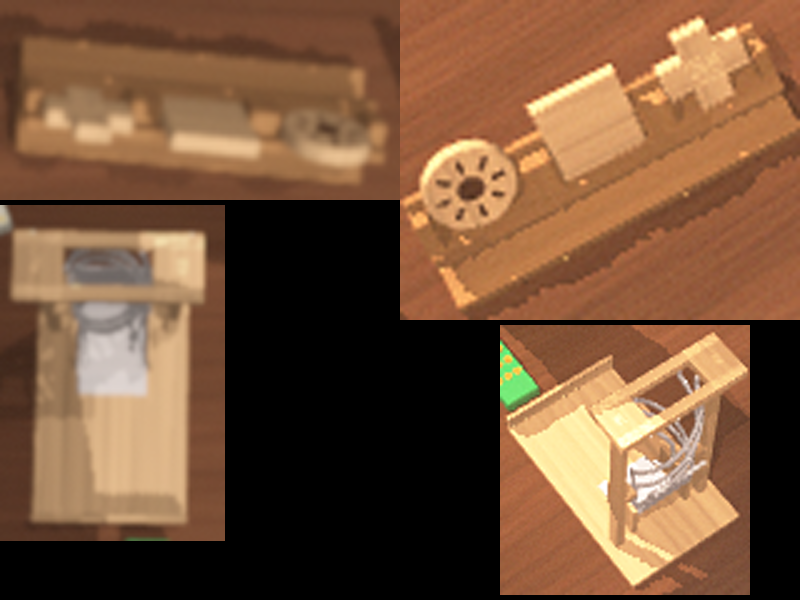

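View pics/c2.png

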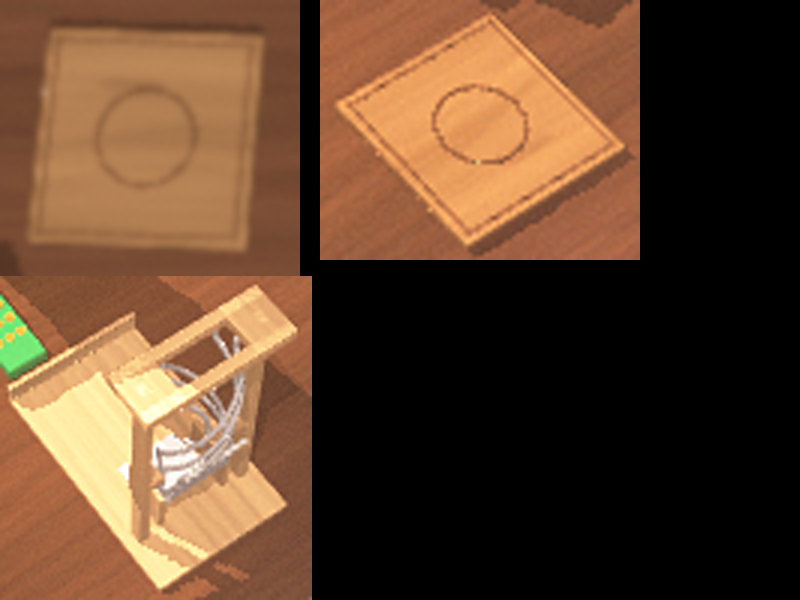

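The crops show:
- **Sun centre:** scene ≈(127.4,281.4).
- **Square and cross centres:** (156.6,266.4) and (185.1,250.9).
- **Collar corners and tower base corners:** readable in both views.
- **Ring centre:** scene (364.6,170.6), top (146.4,234.1).

Next I'll fit the poses.

```bash
cat > h.py <<'E'
import numpy as np, cv2
from plant import ctrl
from scipy.optimize import least_squares
CAL={n:ctrl.calibration(n) for n in("scene","top")}
def proj(n,P):
    c=CAL[n];P=np.atleast_2d(P);q=P@c["extrinsics"][:3,:3].T+c["extrinsics"][:3,3]
    q=q*[1,-1,-1];u=q@c["intrinsics"].T;return u[:,:2]/u[:,2:]
def W(p,L):
    x,y,t=p;L=np.asarray(L,float);c,s=np.cos(t),np.sin(t)
    return np.stack([x+c*L[:,0]-s*L[:,1],y+s*L[:,0]+c*L[:,1],L[:,2]],1)
def fit(obs,p0):  # obs: (cam, local xyz mm, px)
    def r(p): return np.concatenate([proj(n,W(p,[np.array(l)/1e3]))[0]-u for n,l,u in obs])
    s=least_squares(r,p0,loss="soft_l1");return s.x,r(s.x).reshape(-1,2)
E
cat > fit.py <<'E'
from h import *
np.set_printoptions(precision=4,suppress=True)
f=lambda y:(-4.8,y,58)
p,r=fit([("scene",f(-85),(127.4,281.4)),("scene",f(0),(156.6,266.4)),("scene",f(85),(185.1,250.9)),
 ("scene",(42.5,-127.5,0),(125.4,312.1)),("top",f(-85),(411.1,262.1)),("top",(42.5,127.5,12),(335.1,239.1)),("top",(42.5,-127.5,12),(420.9,246.6))],[.5,-.25,0])
print("rack",p,np.degrees(p[2]));print(r)
C=lambda a,b:(27.5*a,75*b,272)
p,r=fit([("top",C(1,1),(234.3,178.7)),("top",C(1,-1),(298.3,179.)),("top",(0,0,272),(265.8,189.7)),
("scene",C(-1,1),tuple([225+258/3-.33-0,175+10/3-.33])) if 0 else ("scene",(0,0,272),(291.9,199.8)),
("scene",C(-1,-1),(260.7,208)),("scene",C(-1,1),(310.7,178)),("scene",C(1,1),(324,191.3)),("scene",C(1,-1),(272.3,222)),
("top",(-195,75,8),(240.3,275)),("top",(-195,-75,8),(291.7,275.7))],[.6,0,0])
print("tower",p,np.degrees(p[2]));print(r)
p,r=fit([("scene",(0,0,10),(364.6,170.6)),("top",(0,0,10),(146.4,234.1))],[.5,.3,0])
print("board",p[:2],r)
E
python3 fit.py
```

```text
rack [ 0.4631 -0.278  -0.0915] -5.239782183433797
[[ 0.1065  0.4535]
 [ 0.549  -0.1105]
 [ 0.6801  0.3566]
 [-0.382   0.3497]
 [ 0.2698 -0.2731]
 [ 0.1136  1.2224]
 [-0.252   1.2569]]
tower [ 0.6097  0.0469 -0.0206] -1.1830418549427213
[[-0.016  -0.5492]
 [-0.6744  0.3666]
 [-0.0704  0.3752]
 [ 0.2658  0.2287]
 [-1.0328 -0.3206]
 [-0.8723 -0.8498]
 [ 0.04    1.225 ]
 [ 1.1762  2.2385]
 [ 0.0286  0.1309]
 [-0.1467  0.2625]]
board [0.5375 0.4061] [[-0.1364  0.1936]
 [-0.1866  0.0211]]
```

```bash
cat >> h.py <<'E'
RACK=(.4631,-.278,-.0915);TOWER=(.6097,.0469,-.0206);BOARD=(.5375,.4061)
from scipy.spatial.transform import Rotation as R
def go(pos,psi):  # shift in tool axes (mm) and turn (deg) to tool-down pose, from measured pose
    s=ctrl.get_state();r=R.from_quat(s["tcp_rot"]).as_matrix()
    d=r.T@(np.array(pos)-s["eef_pos"]);cur=np.degrees(np.arctan2(r[1,0],r[0,0]))
    print("t",s["time"],"eef",np.round(s["eef_pos"],4),"psi",round(cur,2),"F",np.round(s["contact_force"],1),"open",round(s["opening"],3),"ff",round(s["finger_force"],1))
    print("shift mm",np.round(d*1e3,1),"turn",round(-((psi-cur+180)%360-180),1))
E
python3 - <<'E'
from h import *
p=W(RACK,[[-.018,-.085,.067]])[0];print(p)
go([p[0],p[1],.20],90+np.degrees(RACK[2]))
E
```

```text
[ 0.43740865 -0.36099972  0.067     ]
t 0.1 eef [ 0.174  -0.6516  0.238 ] psi 14.94 F [ 0.2  0.7 -0.4] open 0.998 ff 0.0
shift mm [ 329.4 -212.7   38.6] turn -69.8
```

>>> send_rows([
  [0.3294,-0.2127,0.0386,-69.8,1],
  [0.3294,-0.2127,0.0386,-69.8,1],
  [0.3294,-0.2127,0.0386,-69.8,1],
  [0.3294,-0.2127,0.0386,-69.8,1],
  [0.3294,-0.2127,0.0386,-69.8,1],
  [0.3294,-0.2127,0.0386,-69.8,1],
  [0.3294,-0.2127,0.0386,-69.8,1],
  [0.3294,-0.2127,0.0386,-69.8,1],
  [0.3294,-0.2127,0.0386,-69.8,1],
  [0.3294,-0.2127,0.0386,-69.8,1],
  [0.3294,-0.2127,0.0386,-69.8,1],
  [0.3294,-0.2127,0.0386,-69.8,1],
], squeeze=20)

```text
time: 1.3
eef_pos: [0.4367, -0.363, 0.2008]
tcp_rot: [0.74, 0.673, -0.0, 0.0]
contact_force: [1.0, 0.2, -0.4]
opening: 0.998
finger_force: 0.0
```

```bash
python3 - <<'E'
from h import *
p=W(RACK,[[-.018,-.085,.067]])[0]
go(p,90+np.degrees(RACK[2]))
s=ctrl.read_camera("scene")[:,:,::-1];t=ctrl.read_camera("top")[:,:,::-1]
a=cv2.resize(s[190:310,80:200],None,fx=3.3,fy=3.3,interpolation=2);b=cv2.resize(t[190:310,350:470],None,fx=3.3,fy=3.3,interpolation=2)
cv2.imwrite("pics/n1.png",np.hstack([a,b]))
E
```

```text
t 1.3 eef [ 0.4367 -0.363   0.2008] psi 84.58 F [ 1.   0.2 -0.4] open 0.998 ff 0.0
shift mm [  2.1   0.5 133.8] turn -0.2
```

View pics/n1.png

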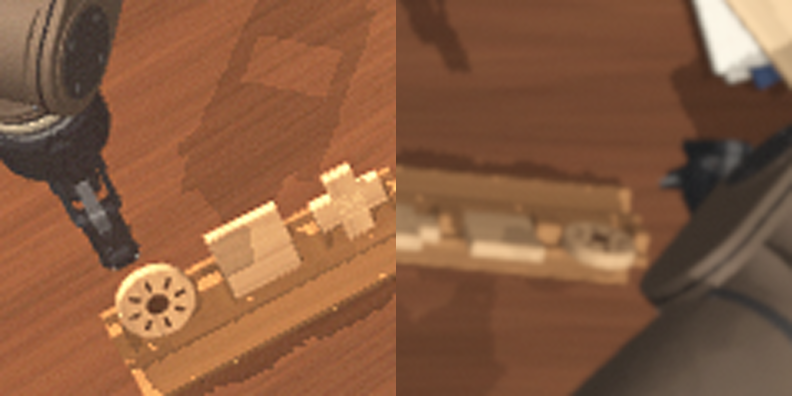

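The gripper hangs above the sun counter (scene crop: fingertip (122,262), disc (156,302)), nothing in between. Descending.

>>> send_rows([
  [0.002,0.0005,0.04,-0.2,1],
  [0.002,0.0005,0.08,-0.2,1],
  [0.002,0.0005,0.11,-0.2,1],
  [0.002,0.0005,0.13,-0.2,1],
  [0.002,0.0005,0.1338,-0.2,1],
  [0.002,0.0005,0.1338,-0.2,1],
])

```text
time: 2.0
eef_pos: [0.4376, -0.3602, 0.0666]
tcp_rot: [0.738, 0.675, 0.0, -0.001]
contact_force: [0.8, -0.7, -0.2]
opening: 1.0
finger_force: 0.0
```

>>> send_rows([
  [0,0,0,0,0],
  [0,0,0,0,-0.3],
  [0,0,0,0,-0.5],
  [0,0,0,0,-0.6],
  [0,0,0,0,-0.6],
  [0,0,0,0,-0.6],
], squeeze=20)

```text
time: 2.6
eef_pos: [0.4415, -0.3619, 0.0702]
tcp_rot: [0.738, 0.675, 0.001, 0.005]
contact_force: [5.3, 0.5, 7.6]
opening: 0.223
finger_force: 19.2
```

>>> send_rows([
  [0,0,-0.005,0,-1],
  [0,0,-0.01,0,-1],
  [0,0,-0.015,0,-1],
  [0,0,-0.02,0,-1],
  [0,0,-0.03,0,-1],
  [0,0,-0.04,0,-1],
  [0,0,-0.05,0,-1],
], squeeze=20)

```text
time: 3.3
eef_pos: [0.4379, -0.3595, 0.1173]
tcp_rot: [0.737, 0.675, -0.0, -0.001]
contact_force: [-0.2, -0.3, -0.4]
opening: 0.135
finger_force: 27.3
```

```bash
python3 - <<'E'
from h import *
go([.43,-.36,.3],88.8)
s=ctrl.read_camera("scene")[:,:,::-1];t=ctrl.read_camera("top")[:,:,::-1]
a=cv2.resize(s[190:310,80:200],None,fx=3.3,fy=3.3,interpolation=2);b=cv2.resize(t[190:310,350:470],None,fx=3.3,fy=3.3,interpolation=2)
cv2.imwrite("pics/n2.png",np.hstack([a,b]))
E
```

```text
t 3.3 eef [ 0.4379 -0.3595  0.1173] psi 84.97 F [-0.2 -0.3 -0.4] open 0.135 ff 27.3
shift mm [  -1.1   -8.  -182.6] turn -3.8
```

View pics/n2.png

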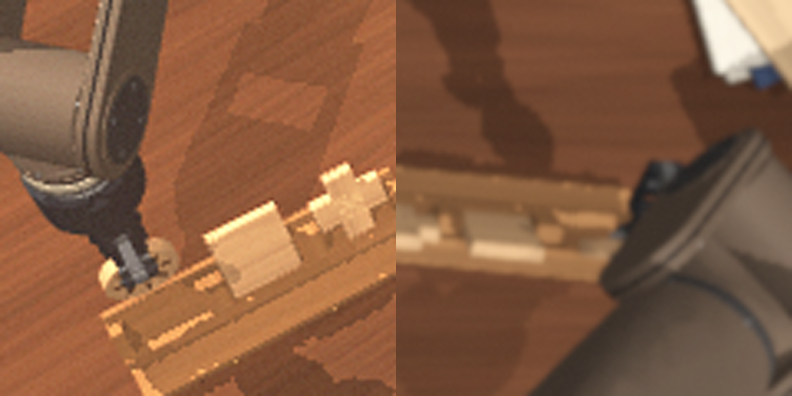

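Opening 11.5 mm means the counter is squeezed flat and upright between the pads. The neighbours are undisturbed: square at crop (255,250), cross at (350,207). Lifting.

>>> send_rows([
  [0,0,-0.04,-1,-1],
  [0,0,-0.08,-2,-1],
  [0,0,-0.12,-3.8,-1],
  [0,0,-0.16,-3.8,-1],
  [0,0,-0.2,-3.8,-1],
  [0,0,-0.24,-3.8,-1],
  [0,0,-0.255,-3.8,-1],
  [0,0,-0.255,-3.8,-1],
], squeeze=40)

```text
time: 4.2
eef_pos: [0.4385, -0.3604, 0.374]
tcp_rot: [0.715, 0.699, -0.0, 0.002]
contact_force: [-0.1, -1.1, -1.4]
opening: 0.132
finger_force: 45.1
```

```bash
python3 - <<'E'
from h import *
go([TOWER[0],TOWER[1],.365],90+np.degrees(TOWER[2]))
E
```

```text
t 4.2 eef [ 0.4385 -0.3604  0.374 ] psi 88.73 F [-0.1 -1.1 -1.4] open 0.132 ff 45.1
shift mm [411.  162.1   8.1] turn -0.1
```

>>> send_rows([
  [0.03,0.012,0.001,0,-1],
  [0.07,0.028,0.002,0,-1],
  [0.115,0.045,0.003,0,-1],
  [0.16,0.063,0.003,0,-1],
  [0.205,0.081,0.004,0,-1],
  [0.25,0.099,0.005,0,-1],
  [0.295,0.116,0.006,0,-1],
  [0.34,0.134,0.007,0,-1],
  [0.375,0.148,0.008,-0.1,-1],
  [0.4,0.157,0.008,-0.1,-1],
  [0.411,0.162,0.008,-0.1,-1],
  [0.411,0.162,0.008,-0.1,-1],
])

```text
time: 5.4
eef_pos: [0.6087, 0.0485, 0.3607]
tcp_rot: [0.714, 0.701, -0.002, -0.002]
contact_force: [1.4, -0.4, -0.5]
opening: 0.13
finger_force: 45.1
```

```bash
python3 - <<'E'
from h import *
go([TOWER[0],TOWER[1],.308],90+np.degrees(TOWER[2]))
s=ctrl.read_camera("scene")[:,:,::-1];t=ctrl.read_camera("top")[:,:,::-1]
print(proj("scene",[ctrl.get_state()["eef_pos"]]),proj("scene",W(TOWER,[[0,0,.272],[.0275,-.075,.272],[.0275,.075,.272],[-.0275,.075,.272],[-.0275,-.075,.272],[.0155,-.0355,.272],[.0155,.0355,.272],[-.0155,.0355,.272],[-.0155,-.0355,.272]])))
a=cv2.resize(s[110:260,230:350],None,fx=4,fy=4,interpolation=2);b=cv2.resize(t[150:300,230:310],None,fx=4,fy=4,interpolation=2)
cv2.imwrite("pics/n3.png",np.hstack([a,b]))
cv2.imwrite("pics/s3.png",s);cv2.imwrite("pics/t3.png",t)
E
```

```text
t 5.4 eef [0.6087 0.0485 0.3607] psi 88.95 F [ 1.4 -0.4 -0.5] open 0.13 ff 45.1
shift mm [-1.6  1.3 52.7] turn 0.1
[[293.77512268 178.01231537]] [[292.17994215 200.02528669]
 [273.49222012 224.23567829]
 [324.0533737  192.52034446]
 [309.84005596 177.14618616]
 [259.68210954 207.67725086]
 [284.10280596 212.05200153]
 [307.9868902  197.16929248]
 [300.03057934 188.3358249 ]
 [276.25390656 202.9027976 ]]
```

View pics/n3.png

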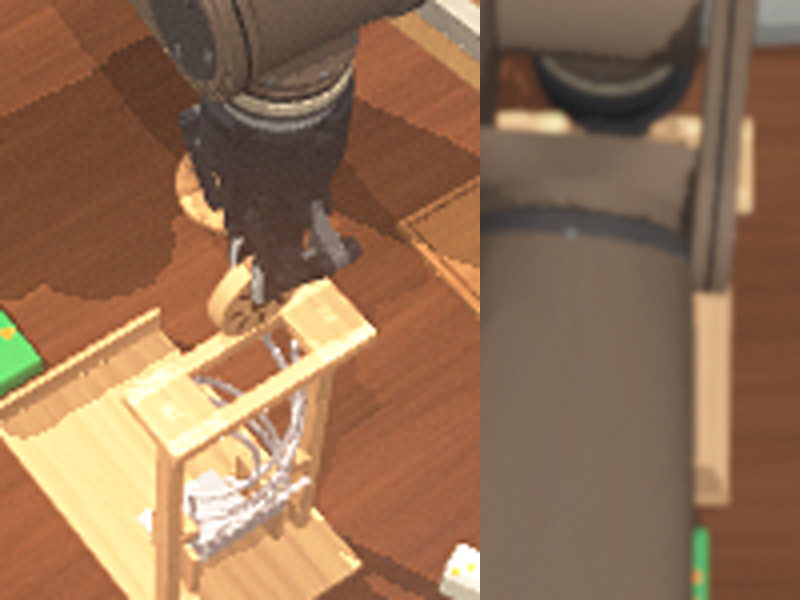

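The held counter shows at crop (210–275, 260–335), sun side facing tower +x, just above the mouth. I'll fit its outline numerically for its height and sideways offset in the fingers.

```bash
python3 - <<'E'
from h import *
s=cv2.imread("pics/s3.png").astype(int)
for y in range(170,200):
    print(y,''.join('#' if (s[y,x,1]>115 and s[y,x,2]>150) else ('+' if s[y,x,2]>110 else '.') for x in range(276,316)))
e=ctrl.get_state()["eef_pos"]; th=np.linspace(0,2*np.pi,72)
def hull(c):
    P=[W((0,0,TOWER[2]),np.stack([0*th+d,.03*np.cos(th),.03*np.sin(th)],1))+c for d in(-.006,.006)]
    return cv2.convexHull(proj("scene",np.vstack(P)).astype(np.float32))
for dz in(0,.005,.01,.015,.02):
    h=hull(e-[0,0,dz])[:,0]; print(dz,"xmin",h[:,0].min(),h[h[:,0].argmin()],"ymax",h[h[:,1].argmax()])
E
```

```text
170 ++++++++++++###...............+...+++++.
171 ++++++++++++##................+....++++#
172 ++++++++++++#+................+++..+++++
173 ++++++++++++#....+...........++#+...++##
174 ++++++++++++#..+##............+......+++
175 ++++++++++++#.+##....................+++
176 +++++++++++######++...................+.
177 +++++++++++########...................++
178 ++++++++++#########+..................++
179 ++++++++++##########...............#++++
180 +++++++++###########...........+#####+++
181 ++++++++########+##+........+#########++
182 +++++++#########+##+......+############+
183 +++++++#######+#+##+....+###############
184 ++++++#######+..+##+....++##############
185 ++++++###########+#+.+#.++##############
186 ++++++###########...+###################
187 ++++++###########++#####################
188 ++++++######+++####+####################
189 ++++++#####++##++#+.####################
190 +++++++#######++##++####################
191 ++++++++#####++#########+###############
192 +++++++++####++#######++++##############
193 ++++++++##############++++##############
194 ++++++################+++++#############
195 +++++#############++###+++##############
196 +++#############++++###+++##############
197 ++############+++++++###+++#############
198 #############+++++++++###+###+##########
199 ###########+++++++++++###++#############
0 xmin 281.30505 [281.30505 183.03183] ymax [287.78662 189.7916 ]
0.005 xmin 281.2376 [281.2376 184.3033] ymax [287.6956  191.01926]
0.01 xmin 281.17065 [281.17065 185.56502] ymax [287.60522 192.23763]
0.015 xmin 281.10425 [281.10425 186.81712] ymax [287.51556 193.44685]
0.02 xmin 281.03833 [281.03833 188.05971] ymax [287.42657 194.64702]
```

```bash
python3 - <<'E'
from h import *
t=cv2.imread("pics/top0.png").astype(float)[:,:,1]
print("top predicted collar ends +y,-y:",proj("top",W(TOWER,[[.0,.075,.272],[.0,-.075,.272],[0,.0355,.272],[0,-.0355,.272],[.0275,0,.272],[-.0275,0,.272]])))
r=t[183:196].mean(0)
print("cols",[(x,int(r[x])) for x in list(range(229,240))+list(range(246,258))+list(range(276,286))+list(range(293,303))])
c=t[:,238:246].mean(1);print("rowsL",[(y,int(c[y])) for y in range(173,210)])
c=t[:,286:295].mean(1);print("rowsR",[(y,int(c[y])) for y in range(173,210)])
E
```

```text
top predicted collar ends +y,-y: [[233.84280778 189.47075468]
 [297.52627145 190.66809098]
 [250.63686754 189.786506  ]
 [280.78035148 190.35324476]
 [265.97101506 178.75413712]
 [265.45733478 201.50852106]]
cols [(229, 53), (230, 53), (231, 53), (232, 55), (233, 71), (234, 104), (235, 130), (236, 135), (237, 135), (238, 135), (239, 139), (246, 143), (247, 142), (248, 144), (249, 145), (250, 136), (251, 115), (252, 107), (253, 108), (254, 107), (255, 107), (256, 107), (257, 107), (276, 111), (277, 118), (278, 120), (279, 117), (280, 125), (281, 151), (282, 172), (283, 176), (284, 177), (285, 179), (293, 189), (294, 187), (295, 190), (296, 191), (297, 172), (298, 115), (299, 72), (300, 68), (301, 68), (302, 67)]
rowsL [(173, 56), (174, 55), (175, 54), (176, 56), (177, 75), (178, 118), (179, 148), (180, 154), (181, 152), (182, 147), (183, 142), (184, 141), (185, 140), (186, 141), (187, 142), (188, 143), (189, 144), (190, 145), (191, 144), (192, 142), (193, 140), (194, 139), (195, 141), (196, 147), (197, 157), (198, 160), (199, 156), (200, 147), (201, 124), (202, 89), (203, 69), (204, 67), (205, 71), (206, 78), (207, 82), (208, 82), (209, 80)]
rowsR [(173, 56), (174, 57), (175, 58), (176, 58), (177, 59), (178, 94), (179, 157), (180, 195), (181, 205), (182, 202), (183, 198), (184, 195), (185, 189), (186, 186), (187, 189), (188, 194), (189, 195), (190, 194), (191, 194), (192, 193), (193, 189), (194, 183), (195, 175), (196, 164), (197, 156), (198, 153), (199, 147), (200, 143), (201, 136), (202, 121), (203, 113), (204, 114), (205, 116), (206, 116), (207, 119), (208, 127), (209, 135)]
```

>>> send_rows([
  [0,0,0.01,0,-1],
  [0,0,0.02,0,-1],
  [0,0,0.03,0,-1],
  [0,0,0.04,0,-1],
  [0,0,0.045,0,-1],
  [0,0,0.045,0,-1],
  [0,0,0.045,0,-1],
])

```text
time: 6.2
eef_pos: [0.6093, 0.0476, 0.3191]
tcp_rot: [0.714, 0.7, 0.0, 0.0]
contact_force: [-0.3, 0.5, -0.5]
opening: 0.128
finger_force: 45.1
```

```bash
python3 - <<'E'
from h import *
go([.610,.0466,.3075],90+np.degrees(TOWER[2]))
print(ctrl.get_state()["tcp_rot"])
E
```

```text
t 6.2 eef [0.6093 0.0476 0.3191] psi 88.84 F [-0.3  0.5 -0.5] open 0.128 ff 45.1
shift mm [-1.   0.8 11.6] turn 0.0
[7.14204186e-01 6.99937395e-01 1.10522012e-04 1.04937973e-04]
```

>>> send_rows([
  [-0.001,0.0008,0.004,0,-1],
  [-0.001,0.0008,0.008,0,-1],
  [-0.001,0.0008,0.0116,0,-1],
  [-0.001,0.0008,0.0116,0,-1],
  [-0.001,0.0008,0.0116,0,-1],
])

```text
time: 6.7
eef_pos: [0.6099, 0.0466, 0.3071]
tcp_rot: [0.714, 0.7, -0.0, -0.0]
contact_force: [0.7, -0.4, 0.0]
opening: 0.126
finger_force: 45.1
```

```bash
python3 - <<'E'
from h import *
go([.610,.0466,.3075],90+np.degrees(TOWER[2]))
s=ctrl.read_camera("scene")[:,:,::-1]
e=ctrl.get_state()["eef_pos"]
a=cv2.resize(s[160:240,240:340],None,fx=7,fy=7,interpolation=2)
cv2.imwrite("pics/n4.png",a)
E
```

```text
t 6.7 eef [0.6099 0.0466 0.3071] psi 88.84 F [ 0.7 -0.4  0. ] open 0.126 ff 45.1
shift mm [ 0.   0.1 -0.4] turn 0.0
```

View pics/n4.png

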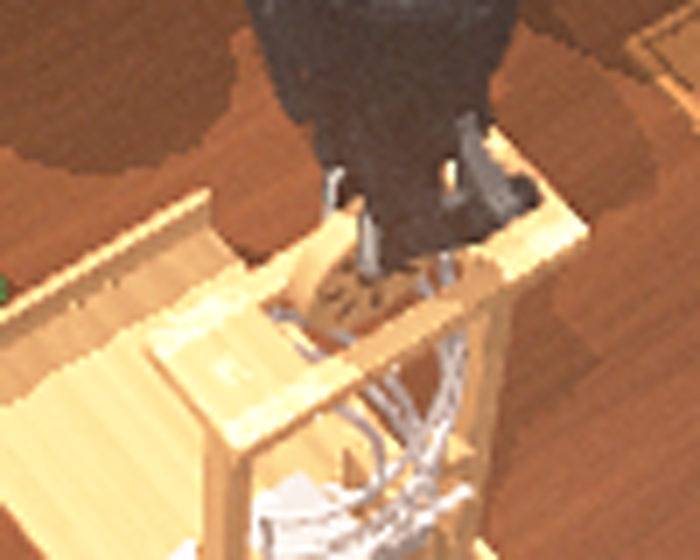

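The counter hangs in the mouth at crop (350,290), sun side towards +x, with no contact force. Releasing.

>>> send_rows([
  [0,0,0,0,1],
  [0,0,0,0,1],
  [0,0,0,0,1],
  [0,0,0,0,1],
  [0,0,0,0,1],
  [0,0,0,0,1],
  [0,0,-0.03,0,1],
  [0,0,-0.06,0,1],
  [0,0,-0.08,0,1],
  [0,0,-0.08,0,1],
])

```text
time: 7.75
eef_pos: [0.6111, 0.0465, 0.3919]
tcp_rot: [0.714, 0.7, 0.003, 0.003]
contact_force: [-0.1, -0.0, -0.1]
opening: 0.996
finger_force: 0.0
```

```bash
python3 - <<'E'
from h import *
s=ctrl.read_camera("scene")[:,:,::-1];t=ctrl.read_camera("top")[:,:,::-1]
cv2.imwrite("pics/s5.png",s);cv2.imwrite("pics/t5.png",t)
cv2.imwrite("pics/n5.png",cv2.resize(s[160:290,215:345],None,fx=4.6,fy=4.6,interpolation=2))
go([.45,.05,.3],-1.2)
E
```

```text
t 7.85 eef [0.6099 0.0466 0.387 ] psi 88.84 F [ 0.2  1.  -0.4] open 0.999 ff 0.0
shift mm [   0.2 -159.9   86.9] turn 90.0
```

View pics/n5.png

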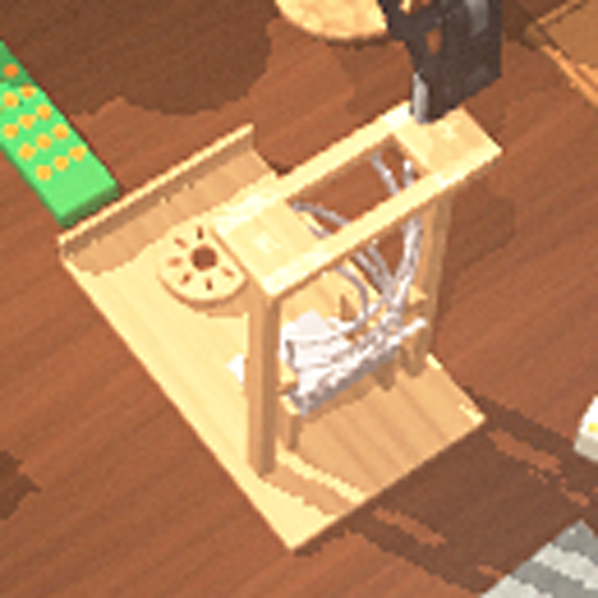

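The counter lies sun side up on the run-out, sun centre at scene pixel ≈(259.2,215.7). I'll locate it at z = 0.020.

```bash
python3 - <<'E'
from h import *
s=least_squares(lambda p:proj("scene",[[p[0],p[1],.020]])[0]-[259.2,215.7],[.45,.05]).x
th=TOWER[2];d=s-np.array(TOWER[:2]);print(s,"tower frame",d@[np.cos(th),np.sin(th)],d@[-np.sin(th),np.cos(th)])
# predicted outline extents versus edges
a=np.linspace(0,2*np.pi,90)
h=proj("scene",np.stack([s[0]+.03*np.cos(a),s[1]+.03*np.sin(a),0*a+.02],1));print(h.min(0),h.max(0))
go([s[0],s[1],.12],-1.2)
E
```

```text
[0.47693478 0.04542874] tower frame -0.13270674373747474 -0.00420571586612669
[248.86956812 206.90078371] [269.52503089 224.68655484]
t 7.85 eef [0.6099 0.0466 0.387 ] psi 88.84 F [ 0.2  1.  -0.4] open 0.999 ff 0.0
shift mm [  -3.8 -132.9  266.9] turn 90.0
```

>>> send_rows([
  [-0.004,-0.04,0,8,1],
  [-0.004,-0.08,0,16,1],
  [-0.004,-0.12,0,24,1],
  [-0.004,-0.133,0.03,32,1],
  [-0.004,-0.133,0.07,40,1],
  [-0.004,-0.133,0.11,48,1],
  [-0.004,-0.133,0.15,56,1],
  [-0.004,-0.133,0.19,64,1],
  [-0.004,-0.133,0.22,72,1],
  [-0.004,-0.133,0.25,80,1],
  [-0.004,-0.133,0.267,88,1],
  [-0.004,-0.133,0.267,90,1],
])

```text
time: 9.05
eef_pos: [0.4724, 0.0457, 0.1146]
tcp_rot: [1.0, -0.012, -0.006, -0.001]
contact_force: [-0.0, 0.5, -0.3]
opening: 0.999
finger_force: 0.0
```

```bash
python3 - <<'E'
from h import *
go([.477,.0454,.03],-1.2)
s=ctrl.read_camera("scene")[:,:,::-1]
cv2.imwrite("pics/n6.png",cv2.resize(s[160:260,215:325],None,fx=6,fy=6,interpolation=2))
E
```

```text
t 9.05 eef [0.4724 0.0457 0.1146] psi -1.35 F [-0.   0.5 -0.3] open 0.999 ff 0.0
shift mm [ 5.5  0.3 84.5] turn -0.2
```

View pics/n6.png

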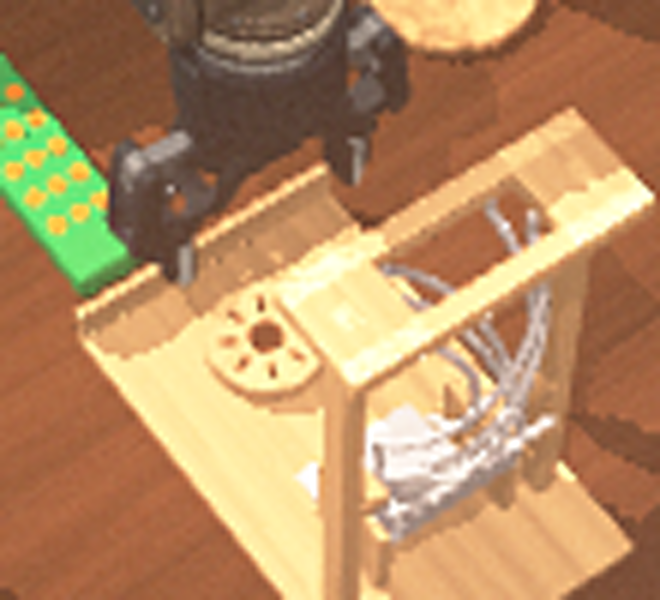

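Fingers straddle the run-out above the counter (sun centre crop (267,335)) and the sides are clear. Going down.

>>> send_rows([
  [0,0,0.03,0,1],
  [0,0,0.06,0,1],
  [0,0,0.08,0,1],
  [0,0,0.085,0,1],
  [0,0,0.085,0,1],
  [0,0,0.085,0,1],
])

```text
time: 9.7
eef_pos: [0.4774, 0.0452, 0.036]
tcp_rot: [1.0, -0.01, 0.001, 0.0]
contact_force: [0.9, -0.0, 1.0]
opening: 1.002
finger_force: 0.0
```

```bash
python3 - <<'E'
from h import *
go([.477,.0454,.013],-1.2)
E
```

```text
t 9.7 eef [0.4774 0.0452 0.036 ] psi -1.14 F [ 0.9 -0.   1. ] open 1.002 ff 0.0
shift mm [-0.5 -0.2 23. ] turn 0.1
```

>>> send_rows([
  [0,0,0.01,0,1],
  [0,0,0.018,0,1],
  [0,0,0.023,0,1],
  [0,0,0.023,0,1],
  [0,0,0.023,0,0.6],
  [0,0,0.023,0,0.5],
  [0,0,0.023,0,0.4],
  [0,0,0.023,0,0.3],
  [0,0,0.023,0,0.2],
  [0,0,0.023,0,0.1],
], squeeze=25)

```text
time: 10.7
eef_pos: [0.4773, 0.0452, 0.0128]
tcp_rot: [1.0, -0.01, 0.001, 0.0]
contact_force: [-0.6, 0.2, 2.3]
opening: 0.689
finger_force: 27.1
```

>>> send_rows([
  [0,0,-0.02,0,0],
  [0,0,-0.05,0,0],
  [0,0,-0.09,0,0],
  [0,0,-0.12,0,0],
  [0,-0.03,-0.12,0,0],
  [0,-0.07,-0.12,0,0],
  [0,-0.11,-0.12,0,0],
  [0,-0.15,-0.12,0,0],
  [0,-0.19,-0.12,0,0],
  [0.02,-0.23,-0.12,0,0],
  [0.04,-0.27,-0.12,0,0],
  [0.053,-0.31,-0.12,0,0],
])

```text
time: 11.9
eef_pos: [0.5367, 0.3557, 0.1318]
tcp_rot: [1.0, -0.01, -0.0, 0.0]
contact_force: [0.8, 0.0, -0.2]
opening: 0.685
finger_force: 27.2
```

```bash
python3 - <<'E'
from h import *
go([BOARD[0],BOARD[1],.06],-1.2)
E
```

```text
t 11.9 eef [0.5367 0.3557 0.1318] psi -1.15 F [ 0.8  0.  -0.2] open 0.685 ff 27.2
shift mm [ -0.2 -50.4  71.8] turn 0.0
```

>>> send_rows([
  [0,-0.025,0,0,0],
  [0,-0.045,0.01,0,0],
  [0,-0.0504,0.04,0,0],
  [0,-0.0504,0.065,0,0],
  [0,-0.0504,0.072,0,0],
  [0,-0.0504,0.072,0,0],
  [0,-0.0504,0.072,0,0],
  [0,-0.0504,0.072,0,0],
])

```text
time: 12.7
eef_pos: [0.5384, 0.4049, 0.0624]
tcp_rot: [1.0, -0.01, 0.001, -0.001]
contact_force: [0.1, 0.8, -0.0]
opening: 0.687
finger_force: 27.2
```

```bash
python3 - <<'E'
from h import *
go([BOARD[0],BOARD[1],.016],-1.2)
s=ctrl.read_camera("scene")[:,:,::-1]
print(proj("scene",[[BOARD[0],BOARD[1],.066]]))
cv2.imwrite("pics/n7.png",cv2.resize(s[110:220,310:420],None,fx=5.4,fy=5.4,interpolation=2))
E
```

```text
t 12.7 eef [0.5384 0.4049 0.0624] psi -1.18 F [ 0.1  0.8 -0. ] open 0.687 ff 27.2
shift mm [-1.1 -1.1 46.4] turn 0.0
[[367.67599287 159.88010212]]
```

View pics/n7.png

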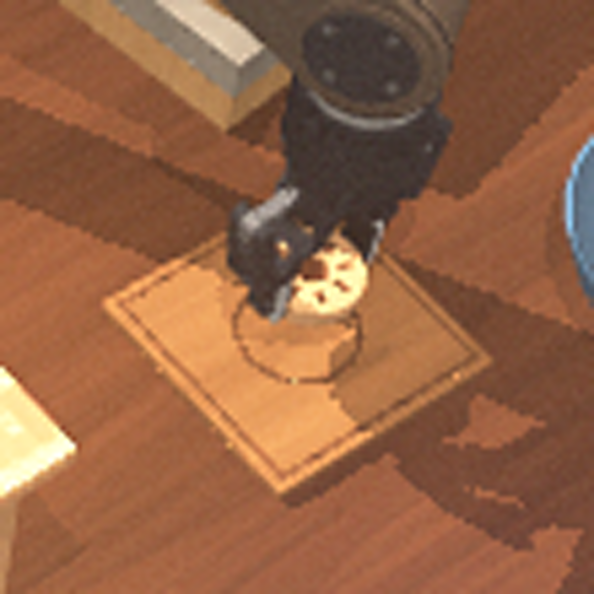

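The counter is held flat, sun up, dot at scene pixel (368.2,159.7) against the predicted (367.7,159.5). It is on the ring axis, so I'll lower it.

>>> send_rows([
  [-0.001,-0.001,0.015,0,0],
  [-0.001,-0.001,0.03,0,0],
  [-0.001,-0.001,0.038,0,0],
  [-0.001,-0.001,0.042,0,0],
  [-0.001,-0.001,0.045,0,0],
  [-0.001,-0.001,0.046,0,0],
  [-0.001,-0.001,0.046,0,0],
])

```text
time: 13.45
eef_pos: [0.5367, 0.4058, 0.0148]
tcp_rot: [1.0, -0.01, 0.001, -0.0]
contact_force: [-0.2, 0.8, 0.5]
opening: 0.692
finger_force: 27.3
```

```bash
python3 - <<'E'
from h import *
go([BOARD[0],BOARD[1],.0148],-1.2)
E
```

```text
t 13.45 eef [0.5367 0.4058 0.0148] psi -1.16 F [-0.2  0.8  0.5] open 0.692 ff 27.3
shift mm [ 0.8 -0.3  0. ] turn 0.0
```

>>> send_rows([
  [0,0,0,0,0.5],
  [0,0,0,0,0.6],
  [0,0,0,0,0.8],
  [0,0,0,0,1],
  [0,0,0,0,1],
  [0,0,-0.02,0,1],
  [0,0,-0.05,0,1],
  [0,0,-0.1,0,1],
  [0,0,-0.15,0,1],
  [0,0,-0.2,0,1],
  [0,0,-0.2,0,1],
  [0,0,-0.2,0,1],
])

```text
time: 14.65
eef_pos: [0.537, 0.406, 0.2169]
tcp_rot: [1.0, -0.01, 0.002, -0.001]
contact_force: [0.3, -0.3, -0.7]
opening: 1.0
finger_force: 0.0
```

```bash
python3 - <<'E'
from h import *
s=ctrl.read_camera("scene")[:,:,::-1]
print(proj("scene",[[*BOARD,.022]]),ctrl.get_state()["eef_pos"])
cv2.imwrite("pics/n8.png",np.hstack([cv2.resize(s[130:210,325:405],None,fx=5,fy=5,interpolation=2),cv2.resize(s[230:390,100:260],None,fx=2.5,fy=2.5,interpolation=2)]))
E
```

```text
[[365.14369994 168.50577794]] [0.5358738  0.40537234 0.21405905]
```

View pics/n8.png

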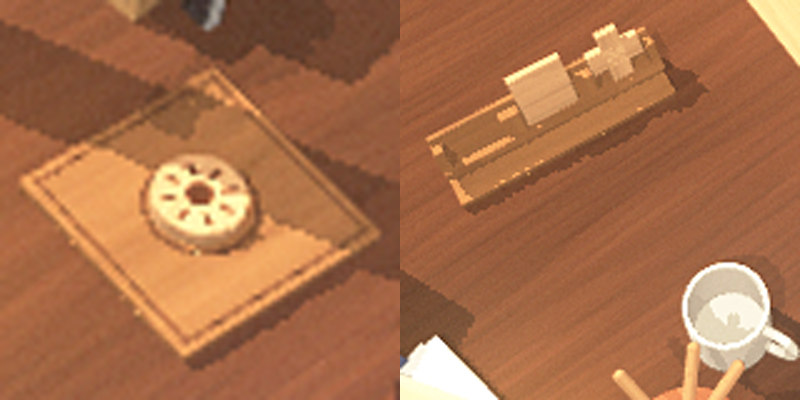

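The counter lies flat, sun up, in the ring: dot at (364.8,168.0) against the predicted (365.1,168.5), so within about 2 mm. The square and cross are in the rack and the mug is upright. Handing in.

```bash
python3 -c "
from plant import ctrl
print(ctrl.sign_off())"
```

```text
the job is handed in; nothing more can be done
None
```

The round counter went through the tower, came out sun side up and was set down flat in the ring within about 2 mm of its centre by the last picture; I handed the job in after about 15 s of robot time, with the square and cross still in the rack and the mug upright, but no verdict came back.

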